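Load the chopper and hold its dial at the third click

TASK

Pick up the scoop tray and tip all six carrot pieces out of it into the chopper's hopper, then stand the empty tray back upright on the worktop and let go of it. Then press the thumb bar of the chopper's spring-return dial down past its first two clicks to the third, at the end of its travel, and keep it there: the program finishes while the hand is still holding the dial against its spring. Leave the mug, jar and bowl where they stand.

Things in the scene. Friction and masses are not known exactly. Their poses are not given: they have to be found in the camera images.
- chopper: White electric vegetable chopper fixed to the marble-look worktop (z = 0), 250 mm long (x, from -110 to +140) and 150 mm wide. Origin on the worktop under the body; own -x is its front (roughly towards the robot), +y its left. Front 60 mm is a control pod, top at 135 mm; behind it the square steel hopper stands up to 175 mm.
- hopper_mouth (a point): Centre of the hopper's square open mouth, 175 mm above the worktop, 35 mm behind the chopper's origin. Mouth 136 x 136 mm inside, walls 4 mm with a narrow rim, narrowing to 104 mm square at its floor 80 mm down.
- dial_axis (a point): Point on the dial's axis (level, along the chopper's x), 28 mm in front of the pod's front face, 95 mm above the worktop, right at the thumb bar's middle along x. The black dial disc is 64 mm across, 18 mm thick.
- thumb_bar (a point): Centre of the dial's thumb bar: a steel round bar 16 mm in diameter and 40 mm long, lying along the chopper's x, on an arm 70 mm out from dial_axis towards the chopper's left (+y), past the pod. At rest it stands 0.5 rad above level (centre 129 mm above the worktop); at the third click 0.5 rad below level (centre 61 mm high).
- dial (a joint): Angle the dial is pressed (rad): 0 at rest, clicks at 0.33, 0.67 and 1.0; the third, 1.0, is also the rigid end stop. Pressing the thumb bar down raises it. A spring always returns it to 0 when let go; no click holds it. Push needed at the bar: 5 N at first rising to 8.5 N at the end, plus a ripple of 2 N either way between clicks.
- tray: Aluminium scoop tray, 134 mm long (x), 104 mm wide, about 220 g; walls 34 mm high, 4 mm thick on three sides, floor 4 mm. Origin under its centre. The +x end is the open spout: the floor ramps up 7 mm over its last 35 mm. A wooden cross bar handle runs along y over the middle (x = 0): 12 mm thick (x), 96 mm free length, from 55 to 77 mm above the underside.
- carrot0: Carrot piece: upright cylinder, 26 mm in diameter, 22 mm high, 14 g; one of six standing in the rear part of the tray; they slide out over its ramp once it is tipped 25 to 35 degrees. Origin at the centre of its end face (the underside at the start).
- carrot1: Carrot piece: upright cylinder, 26 mm in diameter, 22 mm high, 14 g; one of six standing in the rear part of the tray; they slide out over its ramp once it is tipped 25 to 35 degrees. Origin at the centre of its end face (the underside at the start).
- carrot2: Carrot piece: upright cylinder, 26 mm in diameter, 22 mm high, 14 g; one of six standing in the rear part of the tray; they slide out over its ramp once it is tipped 25 to 35 degrees. Origin at the centre of its end face (the underside at the start).
- carrot3: Carrot piece: upright cylinder, 26 mm in diameter, 22 mm high, 14 g; one of six standing in the rear part of the tray; they slide out over its ramp once it is tipped 25 to 35 degrees. Origin at the centre of its end face (the underside at the start).
- carrot4: Carrot piece: upright cylinder, 26 mm in diameter, 22 mm high, 14 g; one of six standing in the rear part of the tray; they slide out over its ramp once it is tipped 25 to 35 degrees. Origin at the centre of its end face (the underside at the start).
- carrot5: Carrot piece: upright cylinder, 26 mm in diameter, 22 mm high, 14 g; one of six standing in the rear part of the tray; they slide out over its ramp once it is tipped 25 to 35 degrees. Origin at the centre of its end face (the underside at the start).
- mug: Bystander: white mug, 76 mm wide, 90 mm high, origin under its centre.
- jar: Bystander: glass jar with a steel cap, 66 mm wide, 100 mm high, origin under its centre.
- bowl: Bystander: small bowl, 100 mm wide, 50 mm high, origin under its centre.

How it is judged:
On the way, in this order (a step that is already met when the one before it is completed fails the run):
1. the tray is lifted over the hopper and tipped (angle between tray's own z axis and vertical above 0.25 rad and height (world z) of tray above 0.12 m and horizontal distance between tray and hopper_mouth below 0.2 m), for 0.05 s.
2. all six carrot pieces are in the hopper (z of each of carrot0, carrot1, carrot2, carrot3, carrot4, carrot5 in the frame of hopper_mouth below -0.005 m and horizontal distance between each of carrot0, carrot1, carrot2, carrot3, carrot4, carrot5 and hopper_mouth below 0.085 m), for 0.2 s.
3. the empty tray stands upright on the worktop, let go (height (world z) of tray between -0.005 and 0.008 m and angle between tray's own z axis and vertical below 0.08 rad and linear speed of tray below 0.03 m/s and contact force between each of the arm, the fingers and tray below 0.2 N), for 0.2 s.
4. the dial is pressed to its third click (value of joint dial above 0.92 rad and contact force between any of the fingers, the arm and dial above 2 N), for 0.2 s.
At the end, for the whole second after the job is handed in: All six carrot pieces lie below the hopper's mouth, inside it; the tray stands on the worktop, upright within 0.08 rad, at rest and untouched by the robot; the dial is at 0.92 rad or more (third click at 1.0) with the robot pushing on it with over 2 N, and all stays so through the last second (all of step 2 and all of step 3 and all of step 4 and contact force between dial and tray below 0.1 N); the arm keeps its last pose, push and grip.
It fails at once if the mug is pushed away or knocked over (distance of mug from where it was at the start of the episode above 0.03 m or angle between mug's own z axis and vertical above 0.4 rad).
It fails at once if the jar is pushed away or knocked over (distance of jar from where it was at the start of the episode above 0.03 m or angle between jar's own z axis and vertical above 0.4 rad).
It fails at once if the bowl is pushed away or knocked over (distance of bowl from where it was at the start of the episode above 0.03 m or angle between bowl's own z axis and vertical above 0.4 rad).
It fails at once if the dial is operated before the hopper is loaded (value of joint dial above 0.3 rad and not ((z of carrot0 in the frame of hopper_mouth below -0.005 m and horizontal distance between carrot0 and hopper_mouth below 0.085 m) and (z of carrot1 in the frame of hopper_mouth below -0.005 m and horizontal distance between carrot1 and hopper_mouth below 0.085 m) and (z of carrot2 in the frame of hopper_mouth below -0.005 m and horizontal distance between carrot2 and hopper_mouth below 0.085 m) and (z of carrot3 in the frame of hopper_mouth below -0.005 m and horizontal distance between carrot3 and hopper_mouth below 0.085 m) and (z of carrot4 in the frame of hopper_mouth below -0.005 m and horizontal distance between carrot4 and hopper_mouth below 0.085 m) and (z of carrot5 in the frame of hopper_mouth below -0.005 m and horizontal distance between carrot5 and hopper_mouth below 0.085 m))).
It also fails if it takes over 72 s, if anything falls off the work surface, if the arm or the gripper's body presses on something with over 40 N, if the wrist force passes 120 N, or if a joint passes its speed limit or range.

ROBOT

A 6-joint arm with a two-finger parallel gripper is mounted at the origin on the work surface. World frame = base frame: x ahead of the robot, y to its left, z up, the work surface at z = 0. Lengths are in m, angles in rad, forces in N, time in s.
With the tool pointing down it reaches from about 0.35 to 0.725 m from the base axis. Payload 4.3 kg.
Tool frame: the origin (TCP) lies at the very end of the fingers, on their centre line; the grasp point (between the pads) lies 19 mm behind it; z points along the fingers, y is the line along which they close (so a half turn about z gives the same grasp; the last joint's range is limited). The gripper opens to 85 mm and grips with 20 to 120 N. Pads are 22 mm wide; open, the fingers measure 114 mm over their backs; the gripper's body (76 mm by 85 mm) begins 54 mm behind the grasp point. The pads swing forward as they close: fully open they stand 13 mm farther back than shut.
Start: joints at [1.126, 0.377, 0.081, 1.274, 0, 1.46], TCP at [0.189, 0.543, 0.231] pointing down, gripper open.
Joint ranges: [-2.72, 2.72], [-0.84, 1.66], [-1.02, 1.22], [-1.77, 2.12], [-1.37, 1.28], [-3.14, 3.14]. Speed limits (rad/s): [2.57, 2.57, 3.14, 3.14, 3.14, 3.14].

INTERFACE

Orientations are given as a rotation vector (axis times angle).
In Python, from bench import arm gives the robot as it stands.
- The arm moves only by the tool play_rows, never from a script. Its argument "series" is text: rows parted by semicolons, each of 7 numbers parted by spaces: the turn, a rotation vector about the tool's x, y, z in units of 6 degrees (1.0 is 6 degrees), then the shift along the tool's x, y, z in units of 30 mm (1.0 is 30 mm), then the opening, from -1 (shut) to 1 (fully open). A call has 1 to 12 rows; each row shifts and turns the commanded pose from where the row before left it, along the tool's axes as they then stand; what a row does not reach is not made up. A row lasts 1/10 s, in which the tool goes at most 50 mm and 8.59 degrees, less where a joint would pass 70% of its speed; a pose out of reach is approached as far as the arm can. A call is refused whole if a number of a shift passes 1 or a number of a turn 1, either way. A call with a gripper value outside its range is refused whole. The fingers move at their own pace and stop on an object; "grip_force" is the grip in N (left out, the last holds). Time passes only in rows, so rows that do not move let the fingers close. It gives the time, the measured TCP pose, the force, the opening and the grip force at its end, in the units of the state.
- arm.observe(): the state, without advancing time (a new reading comes with each control period).
- arm.snapshot(name): name is "scene" or "top" or "wrist"; returns the picture (400x640x3 uint8, red, green, blue); there is no depth.
- arm.calibration(name): a dict with "mtx" (3x3 intrinsics, pixels), "distortion" ([k1, k2, p1, p2, k3] as OpenCV has them; the pictures are not rectified), "R" (3x3) and "t" (3): a world point X has camera coordinates R X + t. Camera axes: x right, y down, z forward; pixel columns grow to the right and rows downward; lengths in m; the calibration is good to about 2 mm. A picture is of the moment at which its call begins: read the wrist's pose just before it. calibration takes no time and is no camera call; for the wrist camera it gives the pose at the moment of the call.
- arm.hand_in(): hands the job in; it is judged then, once.
The state is a dict: "time_s": time; "qpos": joint angles; "qvel": joint speeds; "effort": joint torques, N m; "tool_pos": TCP position; "eef_rot": TCP orientation; "ft_force": force on the tool from outside, world axes, zero at the start; "wrist_torque": the same for the moment, N m; "width": finger opening in m; "grip_force": force on a finger pad.
Only numpy, scipy, OpenCV 4.12 (cv2) and the standard library are available. Lean on these libraries where they do the work, as an engineer would, in place of code of your own. Each camera call takes 0.05 s, during which the arm holds its last target. There are 200 camera calls.

## Working session

There is one attempt and no reset: what is moved stays moved. The work goes in short steps, Python scripts to look and compute and a tool call to move; the robot and the scene stay as the last step left them, time stands still between calls to the robot, and variables do not carry over. Pictures are saved under pics/ and viewed, at most 10 in all, crops included, and the job is handed in when it is done.

Besides the shell and the picture viewer there is one more tool, called as a command line: name --argument value ..., lists and objects as JSON in quotes. play_rows: Moves the arm, as the interface text tells. Its arguments: {"type":"object","properties":{"series":{"type":"string"},"grip_force":{"type":"number"}},"required":["series"]}

```bash
mkdir -p pics; ls; python3 - <<'E'
from bench import arm
import cv2,numpy as np
s=arm.observe();print(s)
for n in("scene","top"):
    im=arm.snapshot(n);cv2.imwrite(f"pics/{n}0.png",im[:,:,::-1]);c=arm.calibration(n);print(n,c)
E
```

```text
pics
{'time_s': 0.0, 'qpos': array([1.12567975e+00, 3.78077523e-01, 7.95916308e-02, 1.27440836e+00,
       1.59058844e-05, 1.46049203e+00]), 'qvel': array([-0.00109069, -0.00046705, -0.00163424, -0.00078727, -0.00124108,
       -0.00081301]), 'effort': array([-8.54770660e-04, -4.63605452e+01,  2.69876701e+01,  2.08359567e-02,
       -3.36678568e-04,  7.88049817e-06]), 'tool_pos': array([0.18863898, 0.54245946, 0.23033937]), 'eef_rot': array([-0.52337024, -3.09709032,  0.0031617 ]), 'ft_force': array([0.10442771, 0.63108706, 0.29361807]), 'wrist_torque': array([-0.0022347 ,  0.00689715, -0.02193508]), 'grip_force': 0.0, 'width': 0.08521723424564324}
scene {'mtx': array([[390.9155008 ,   0.        , 317.92879516],
       [  0.        , 390.9155008 , 202.3293116 ],
       [  0.        ,   0.        ,   1.        ]]), 'distortion': array([0.03257153, 0.        , 0.        , 0.        , 0.        ]), 'R': array([[ 0.27392441,  0.96154409, -0.01995947],
       [ 0.63294437, -0.19586081, -0.74901266],
       [-0.72411797,  0.19253961, -0.66225498]]), 't': array([-0.12299971, -0.26616215,  1.40960675])}
top {'mtx': array([[436.79543311,   0.        , 319.69315094],
       [  0.        , 436.79543311, 195.83186004],
       [  0.        ,   0.        ,   1.        ]]), 'distortion': array([-0.00436949,  0.        ,  0.        ,  0.        ,  0.        ]), 'R': array([[-1.70881122e-03, -9.99873502e-01,  1.58132918e-02],
       [-9.89188330e-01, -6.28753490e-04, -1.46649420e-01],
       [ 1.46640812e-01, -1.58929198e-02, -9.89062125e-01]]), 't': array([-0.03942349,  0.56079618,  1.16379789])}
```

View pics/scene0.png

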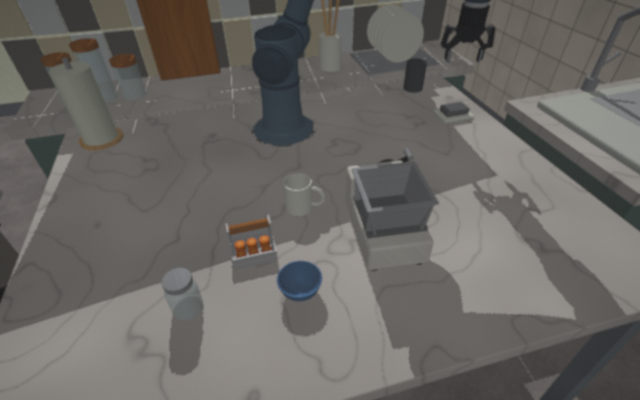

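View pics/top0.png

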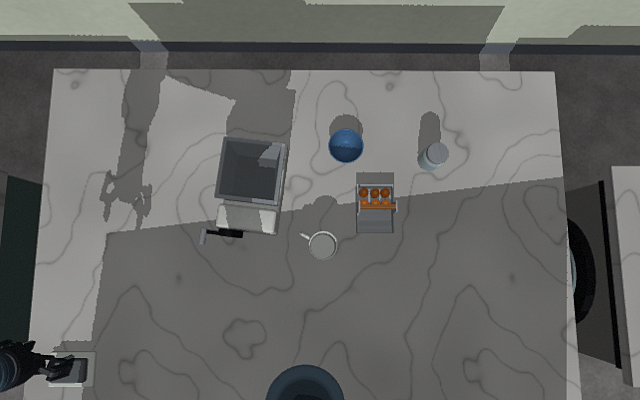

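The scene shows the tray at about (250,243) with the handle at (248,227). It also shows the hopper at (393,195), mug at (299,195), bowl at (300,281) and jar at (182,294). The top view has the hopper at (250,170), thumb bar at (203,237) and tray at (375,208), with the spout towards the robot. I'll enlarge both.

```bash
cat > h.py <<'E'
import cv2,numpy as np
from bench import arm
from scipy.spatial.transform import Rotation as Ro
def ray(c,px):
    u=cv2.undistortPoints(np.array([[px]],float),c["mtx"],c["distortion"])[0,0]
    d=c["R"].T@np.array([u[0],u[1],1.]); return -c["R"].T@c["t"],d/np.linalg.norm(d)
def plane(c,px,z):
    o,d=ray(c,px); return o+d*(z-o[2])/d[2]
def tri(c1,p1,c2,p2):
    o1,d1=ray(c1,p1);o2,d2=ray(c2,p2)
    s=np.linalg.lstsq(np.c_[d1,-d2],o2-o1,rcond=None)[0]
    a,b=o1+d1*s[0],o2+d2*s[1]; return (a+b)/2,np.linalg.norm(a-b)
def proj(c,X):
    return cv2.projectPoints(np.atleast_2d(np.array(X,float)),cv2.Rodrigues(c["R"])[0],c["t"],c["mtx"],c["distortion"])[0][:,0]
E
python3 - <<'E'
import cv2,numpy as np
t=cv2.imread("pics/top0.png");s=cv2.imread("pics/scene0.png")
r=lambda im,x,y,w,h,k:cv2.resize(im[y:y+h,x:x+w],None,fx=k,fy=k,interpolation=cv2.INTER_CUBIC)
a=r(t,195,130,200,75*2-30,4)
b=r(s,220,150,200,120,4)[:]
cv2.imwrite("pics/a.png",a);cv2.imwrite("pics/b.png",b)
E
```

```text
(no output)
```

View pics/a.png

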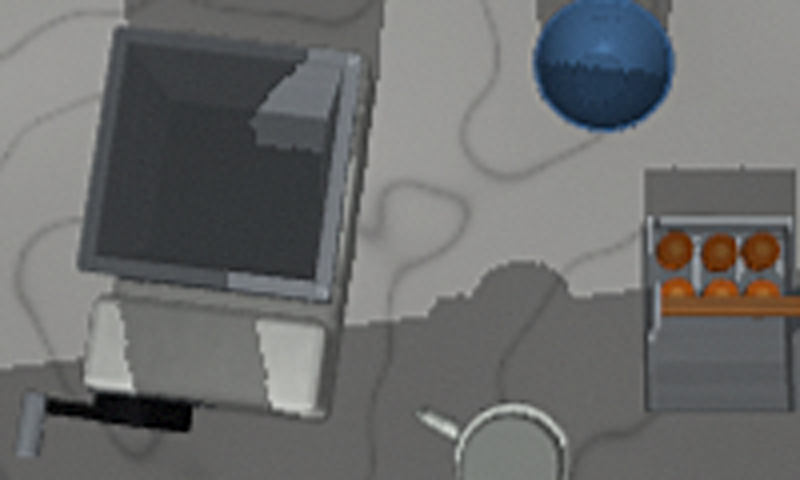

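View pics/b.png

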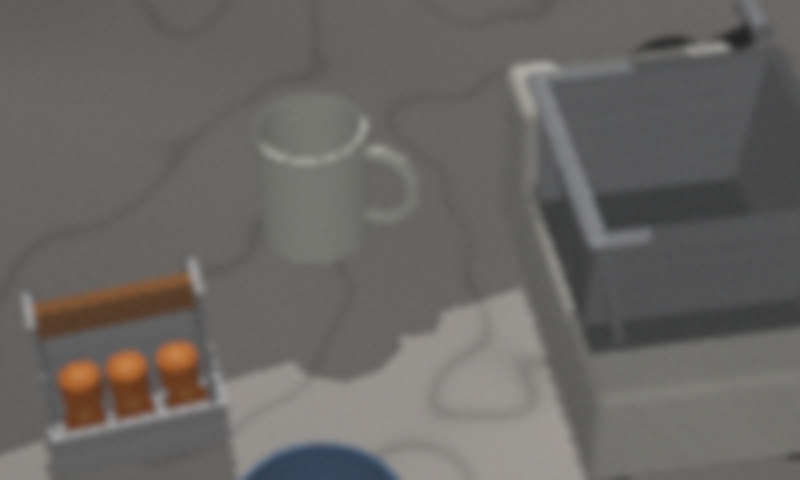

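The hopper rim corners in the top crop are (118,27), (368,52), (328,300) and (80,270). The bar runs (34,393)–(24,457) and the handle stripe is around row 305. In the scene crop the handle runs (35,315)–(193,290), and the rim corners are (540,75) and (600,243).

```bash
cat > m1.py <<'E'
from h import *
t=cv2.imread("pics/top0.png");s=cv2.imread("pics/scene0.png")
T=arm.calibration("top");S=arm.calibration("scene");np.set_printoptions(precision=4,suppress=True)
C=[(118,27),(368,52),(328,300),(80,270)]
P=np.array([plane(T,(195+x/4,130+y/4),.175) for x,y in C]);print("rim",P[:,:2],np.linalg.norm(P-np.roll(P,-1,0),axis=1))
e=(P[0]-P[3]+P[1]-P[2]);print("c",P.mean(0),"yaw",np.degrees(np.arctan2(e[1],e[0])))
print("tri -y-x",tri(T,(195+328/4,130+300/4),S,(220+540/4,150+75/4)),"-y+x",tri(T,(195+368/4,130+52/4),S,(220+600/4,150+243/4)))
def wood(im,box,f):
    x,y,w,h=box;hsv=cv2.cvtColor(im[y:y+h,x:x+w],cv2.COLOR_BGR2HSV)
    m=cv2.inRange(hsv,(5,110,60),(20,255,255))
    return m
for nm,im,box in(("top",t,(350,180,55,60)),("scene",s,(222,212,55,50))):
    m=wood(im,box,None)
    print(nm)
    for r in range(0,m.shape[0]):
        if m[r].any(): print(box[1]+r,''.join('#' if v else '.' for v in m[r]))
x0,y0=225,130
E
python3 m1.py
```

```text
rim [[0.6898 0.1995]
 [0.6741 0.0437]
 [0.5183 0.0666]
 [0.5367 0.218 ]] [0.1566 0.1575 0.1525 0.1542]
c [0.6047 0.132  0.175 ] yaw -7.638247486856978
tri -y-x (array([0.52  , 0.0709, 0.1719]), np.float64(0.008419181929286007)) -y+x (array([0.6746, 0.0475, 0.1784]), np.float64(0.008398967944495447))
top
188 ............####........#.........###..................
189 ...........######.....######....#######................
190 ..........########....#######...#######................
191 .........#########...########..#########...............
192 .........#########...########.##########...............
193 .........#########...###################...............
194 .........#########...########..#########...............
195 ..........#######....########..########................
196 ..........######.....#######....######.................
197 .............#........#####......###...................
199 ..............##.......................................
200 ...........######......#####.....#####.................
201 ...........#######....#######...#######................
202 ..........#
[... 1930 characters left out ...]
########..##########....########........
246 .............##########...#########....#########.......
247 .............##########...#########.....#########......
248 ..............#########...#########.....#########......
249 ..............#########....########.....#########......
250 ..............#########....#########....####...........
251 ...............########....#########...................
252 ...............#########...########....................
253 ...............#########....####.......................
254 ...............#########...............................
255 ...............########................................
256 ...............###.....................................
```

```bash
cat > m2.py <<'E'
from h import *
np.set_printoptions(precision=4,suppress=True)
T=arm.calibration("top");S=arm.calibration("scene")
for c in(T,S):print("cam",-c["R"].T@c["t"])
print("hL",tri(T,(395.8,206),S,(229.3,228.5)),"hR",tri(T,(360.5,206),S,(267.5,221.5)))
print("plane .077",plane(T,(395.8,206),.075),plane(T,(360.5,206),.075))
q=lambda x,y:(195+(x+.5)/4-.5,130+(y+.5)/4-.5)
print("tray floor corners at z~.004: ",plane(T,q(645,410),.011),plane(T,q(795,410),.011),"rear top",plane(T,q(650,218),.034),plane(T,q(796,218),.034))
print("bar ends",plane(T,q(34,393),.133),plane(T,q(24,457),.133))
print("mug rim c",plane(T,q(512,460),.09),"bowl",plane(T,(346,145),.05),"jar",plane(T,(436,154),.1))
E
python3 m2.py
```

```text
cam [ 0.384  -0.0206  1.2339]
cam [ 1.2229 -0.2053  0.7317]
hL (array([ 0.5289, -0.2423,  0.0718]), np.float64(0.003002973015205875)) hR (array([ 0.5292, -0.1491,  0.0685]), np.float64(3.293252701063206e-05))
plane .077 [ 0.5284 -0.2432  0.075 ] [ 0.5284 -0.1484  0.075 ]
tray floor corners at z~.004:  [ 0.4626 -0.1414  0.011 ] [ 0.4626 -0.2467  0.011 ] rear top [ 0.595  -0.1445  0.034 ] [ 0.5951 -0.2467  0.034 ]
bar ends [0.4657 0.2546 0.133 ] [0.4257 0.2594 0.133 ]
mug rim c [ 0.4251 -0.0464  0.09  ] bowl [ 0.703  -0.1133  0.05  ] jar [ 0.6654 -0.3501  0.1   ]
```

The measurements agree: 
- **Tray:** centre at (0.529, -0.196), spout towards −x.
- **Handle:** about 0.07 high and 95 mm long.
- **Hopper mouth:** (0.605, 0.132), yaw about −7.5°.
- **Bar:** (0.446, 0.257).

Next I turn the hand so it closes along x.

play_rows --series "0 0 -1 0 0 0 1;0 0 -1 0 0 0 1;0 0 -1 0 0 0 1;0 0 -1 0 0 0 1;0 0 -1 0 0 0 1;0 0 -1 0 0 0 1;0 0 -1 0 0 0 1;0 0 -1 0 0 0 1;0 0 -1 0 0 0 1;0 0 -1 0 0 0 1;0 0 -1 0 0 0 1;0 0 -1 0 0 0 1" --grip_force 60

```text
time_s: 1.3
tool_pos: [0.1888, 0.5427, 0.2307]
eef_rot: [1.403, -2.81, 0.001]
ft_force: [-0.3, 0.3, -0.3]
width: 0.0854
grip_force: 0.0
```

play_rows --series "0 0 -1 0 0 0 1;0 0 -1 0 0 0 1;0 0 -1 0 0 0 1;0 0 -1 0 0 0 1;0 0 -1 0 0 0 1;0 0 -1 0 0 0 1;0 0 -0.2 0 0 0 1;0 0 0 1 -0.45 0 1;0 0 0 1 -0.45 0 1;0 0 0 1 -0.45 0 1;0 0 0 1 -0.45 0 1;0 0 0 1 -0.45 0 1"

```text
time_s: 2.5
tool_pos: [0.2567, 0.3917, 0.2311]
eef_rot: [2.22, -2.222, 0.0]
ft_force: [-0.1, -0.4, 0.4]
width: 0.0851
grip_force: 0.0
```

play_rows --series "0 0 0 1 -0.45 0 1;0 0 0 1 -0.45 0 1;0 0 0 1 -0.45 0 1;0 0 0 1 -0.45 0 1;0 0 0 1 -0.45 0 1;0 0 0 1 -0.45 0 1;0 0 0 1 -0.45 0 1;0 0 0 1 -0.45 0 1;0 0 0 1 -0.45 0 1;0 0 0 1 -0.45 0 1;0 0 0 1 -0.45 0 1;0 0 0 1 -0.45 0 1"

```text
time_s: 3.7
tool_pos: [0.4188, 0.0318, 0.2312]
eef_rot: [-2.22, 2.223, 0.0]
ft_force: [0.5, 0.4, -0.2]
width: 0.0855
grip_force: 0.0
```

play_rows --series "0 0 0 1 -0.45 0 1;0 0 0 1 -0.45 0 1;0 0 0 1 -0.45 0 1;0 0 0 1 -0.45 0 1;0 0 0 1 -0.45 0 1;0 0 0 0 0 0 1"

```text
time_s: 4.3
tool_pos: [0.4876, -0.1201, 0.2308]
eef_rot: [2.215, -2.227, 0.002]
ft_force: [-0.5, 0.5, 0.5]
width: 0.0855
grip_force: 0.0
```

play_rows --series "0 0 0 0.9 -0.5 0 1;0 0 0 0.9 -0.5 0 1;0 0 0 0.7 -0.38 0 1;0 0 0 0 0 0 1"

```text
time_s: 4.7
tool_pos: [0.5284, -0.1935, 0.2306]
eef_rot: [2.218, -2.225, 0.0]
ft_force: [-0.7, 0.9, -0.1]
width: 0.0856
grip_force: 0.0
```

```bash
python3 - <<'E'
from h import *
np.set_printoptions(precision=4,suppress=True)
c=arm.calibration("wrist");im=arm.snapshot("wrist");cv2.imwrite("pics/w1.png",im[:,:,::-1])
np.savez("w1.npz",**c);print(arm.observe()["tool_pos"],-c["R"].T@c["t"],c["R"])
E
```

```text
[ 0.5276 -0.192   0.2307] [ 0.5281 -0.2695  0.3738] [[-1.      0.0038 -0.0002]
 [ 0.0036  0.9558  0.2939]
 [ 0.0013  0.2939 -0.9558]]
```

View pics/w1.png

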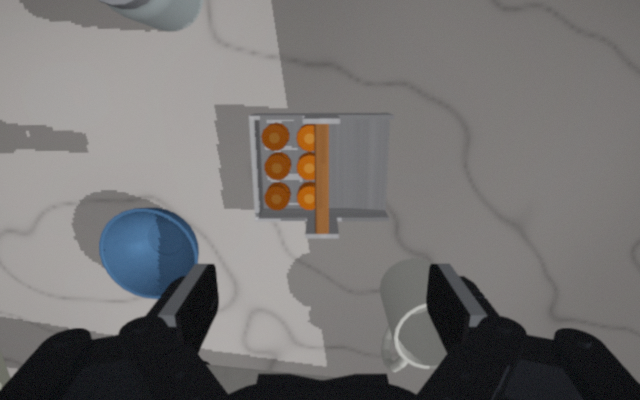

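The wrist view shows the handle as a vertical stripe from (321,122) to (321.5,233), parallel to the hand's x axis. The carrots are behind it at columns 275–308.

```bash
python3 - <<'E'
from h import *
np.set_printoptions(precision=4,suppress=True)
W=dict(np.load("w1.npz"));T=arm.calibration("top")
im=cv2.imread("pics/w1.png");hsv=cv2.cvtColor(im,cv2.COLOR_BGR2HSV);m=cv2.inRange(hsv,(5,110,60),(20,255,255))
for r in range(120,238,8):
    x=np.where(m[r,318:340])[0]+318
    if len(x):
        # right edge of handle
        print(r,x.min(),x.max(),end=' | ')
print()
for z in(.066,.077):print(plane(W,(322,123),z),plane(W,(322,233),z))
print(tri(W,(322,123),T,(395.8,206)),tri(W,(322,233),T,(360.5,206)))
E
```

```text
128 318 327 | 136 318 327 | 144 318 327 | 152 318 327 | 160 318 327 | 168 318 327 | 176 318 327 | 184 318 327 | 192 318 327 | 200 318 327 | 208 318 328 | 216 318 328 | 224 318 328 | 232 318 327 | 
[ 0.5283 -0.2428  0.066 ] [ 0.5287 -0.1435  0.066 ]
[ 0.5283 -0.2437  0.077 ] [ 0.5287 -0.148   0.077 ]
(array([ 0.5284, -0.2434,  0.0741]), np.float64(0.00019465427109090284)) (array([ 0.5284, -0.1481,  0.0771]), np.float64(0.0005985380151221185))
```

Handle centre is (0.5285, −0.196), with its top at about 0.076, which matches the text. I'm going down.

play_rows --series "0 0 0 0.08 0 1 1;0 0 0 0 0 1 1;0 0 0 0 0 1 1;0 0 0 0 0 1 1;0 0 0 0 0 1 1;0 0 0 0 0 0.6 1;0 0 0 0 0 0.58 1;0 0 0 0 0 0 1;0 0 0 0 0 0 -1;0 0 0 0 0 0 -1;0 0 0 0 0 0 -1;0 0 0 0 0 0 -1" --grip_force 80

```text
time_s: 5.95
tool_pos: [0.5283, -0.1944, 0.0469]
eef_rot: [-2.221, 2.221, -0.003]
ft_force: [0.0, -0.2, -0.2]
width: 0.0281
grip_force: 0.0
```

play_rows --series "0 0 0 0 0 0 -1;0 0 0 0 0 0 -1;0 0 0 0 0 0 -1;0 0 0 0 0 0 -1"

```text
time_s: 6.35
tool_pos: [0.5282, -0.1945, 0.0467]
eef_rot: [-2.221, 2.221, -0.002]
ft_force: [0.4, 0.8, 6.2]
width: 0.0111
grip_force: 78.9
```

Gripped at 79 N on an 11 mm bar. I'll lift smoothly, then carry it over.

play_rows --series "0 0 0 0 0 -0.3 -1;0 0 0 0 0 -0.6 -1;0 0 0 0 0 -0.8 -1;0 0 0 0 0 -0.8 -1;0 0 0 0 0 -0.8 -1;0 0 0 0 0 -0.8 -1;0 0 0 0 0 -0.8 -1;0 0 0 0 0 -0.8 -1;0 0 0 0 0 -0.8 -1;0 0 0 0 0 -0.5 -1;0 0 0 0 0 -0.33 -1;0 0 0 0 0 0 -1"

```text
time_s: 7.55
tool_pos: [0.5279, -0.1944, 0.2667]
eef_rot: [-2.221, 2.221, -0.002]
ft_force: [0.5, -0.1, -3.4]
width: 0.0107
grip_force: 78.1
```

play_rows --series "0 0 0 -0.3 -0.1 0 -1;0 0 0 -0.6 -0.15 0 -1;0 0 0 -0.8 -0.2 0 -1;0 0 0 -0.8 -0.22 0 -1;0 0 0 -0.8 -0.22 0 -1;0 0 0 -0.8 -0.22 0 -1;0 0 0 -0.8 -0.22 0 -1;0 0 0 -0.8 -0.22 0 -1;0 0 0 -0.8 -0.22 0 -1;0 0 0 -0.7 -0.2 0 -1;0 0 0 -0.45 -0.1 0 -1;0 0 0 -0.2 -0.1 0 -1"

```text
time_s: 8.75
tool_pos: [0.592, 0.043, 0.2646]
eef_rot: [2.223, -2.218, -0.003]
ft_force: [-0.3, -0.9, -3.3]
width: 0.0107
grip_force: 78.1
```

play_rows --series "0 0 0.3 0 0 0 -1;0 0 0.6 0 0 0 -1;0 0 0.8 0 0 0 -1;0 0 0.9 0 0 0 -1;0 0 0.9 0 0 0 -1;0 0 0.9 0 0 0 -1;0 0 0.9 0 0 0 -1;0 0 0.9 0 0 0 -1;0 0 0.9 0 0 0 -1;0 0 0.9 0 0 0 -1;0 0 0.9 0 0 0 -1;0 0 0.9 0 0 0 -1"

```text
time_s: 9.95
tool_pos: [0.5923, 0.0406, 0.2653]
eef_rot: [0.838, -3.027, -0.0]
ft_force: [-0.2, -0.1, -3.6]
width: 0.0108
grip_force: 78.1
```

play_rows --series "0 0 0.9 0 0 0 -1;0 0 0.9 0 0 0 -1;0 0 0.9 0 0 0 -1;0 0 0.9 0 0 0 -1;0 0 0.9 0 0 0 -1;0 0 0.9 0 0 0 -1;0 0 0.6 0 0 0 -1;0 0 0.3 0 0 0 -1;0 0 0 0 0 0 -1"

```text
time_s: 10.85
tool_pos: [0.5923, 0.0407, 0.2653]
eef_rot: [-0.182, -3.135, 0.0]
ft_force: [0.2, -0.0, -2.7]
width: 0.0112
grip_force: 78.1
```

```bash
cat > st.py <<'E'
from h import *
np.set_printoptions(precision=4,suppress=True)
s=arm.observe();R=Ro.from_rotvec(s["eef_rot"]).as_matrix()
print(s["time_s"],"q",s["qpos"],"p",s["tool_pos"],"F",s["ft_force"],s["width"]);print(R)
E
python3 st.py; python3 - <<'E'
from h import *
a=arm.snapshot("top")[90:290,180:440];b=arm.snapshot("scene")[100:300,220:480]
cv2.imwrite("pics/c1.png",cv2.resize(np.vstack([a,b]),None,fx=1.5,fy=1.5)[:,:,::-1])
E
```

```text
10.85 q [-0.0381  0.4143  0.2234  1.3809 -0.0002  0.0777] p [0.5923 0.0407 0.2653] F [ 0.2415 -0.0312 -2.6897] 0.01116034735068975
[[-0.9933  0.1155 -0.001 ]
 [ 0.1155  0.9933 -0.0002]
 [ 0.0009 -0.0003 -1.    ]]
```

View pics/c1.png

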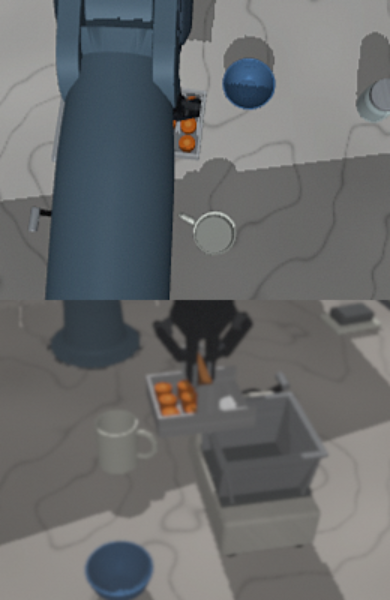

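All six carrots are in the tray, and the spout is above the hopper's right half. I'll lower slightly and tip about the lip.

play_rows --series "0 0 0 0 0 0.3 -1;0 0 0 0 0 0.3 -1;0.6 0 0 0 0.1 -0.14 -1;0.8 0 0 0 0.13 -0.19 -1;0.8 0 0 0 0.13 -0.19 -1;0.8 0 0 0 0.13 -0.19 -1;0.6 0 0 0 0.1 -0.14 -1;0.6 0 0 0 0.1 -0.14 -1;0.6 0 0 0 0.1 -0.14 -1;0.6 0 0 0 0.1 -0.14 -1;0.6 0 0 0 0.1 -0.14 -1;0.6 0 0 0 0.1 -0.14 -1"

```text
time_s: 12.15
tool_pos: [0.5978, 0.0861, 0.2807]
eef_rot: [-0.168, -2.914, 1.051]
ft_force: [-0.3, 0.3, -2.9]
width: 0.0108
grip_force: 78.6
```

play_rows --series "0.6 0 0 0 0.1 -0.14 -1;0.6 0 0 0 0.1 -0.14 -1;0 0 0 0 0 0 -1;0 0 0 0 0 0 -1;0 0 0 0 0 0 -1;0 0 0 0 0 0 -1;0 0 0 0 0 0 -1;0 0 0 0 0 0 -1"

```text
time_s: 12.95
tool_pos: [0.5988, 0.095, 0.2844]
eef_rot: [-0.165, -2.839, 1.227]
ft_force: [0.6, 0.2, -3.0]
width: 0.0106
grip_force: 78.7
```

```bash
python3 st.py; python3 - <<'E'
from h import *
a=arm.snapshot("wrist")[::1,::1];b=arm.snapshot("scene")[120:280,260:500]
b=cv2.resize(b,None,fx=2.5,fy=2.5);a=cv2.resize(a,(320,200));o=np.zeros((600,600,3),np.uint8);o[:400]=b;o[400:,:320]=a
cv2.imwrite("pics/c2.png",o[:,:,::-1])
E
```

```text
12.95 q [ 0.3828  0.8447  0.7346  1.93   -0.6946  0.6715] p [0.5988 0.095  0.2844] F [ 0.6035  0.1677 -3.021 ] 0.01057571715987242
[[-0.9933  0.0798 -0.0832]
 [ 0.1153  0.6806 -0.7235]
 [-0.0011 -0.7283 -0.6852]]
```

View pics/c2.png

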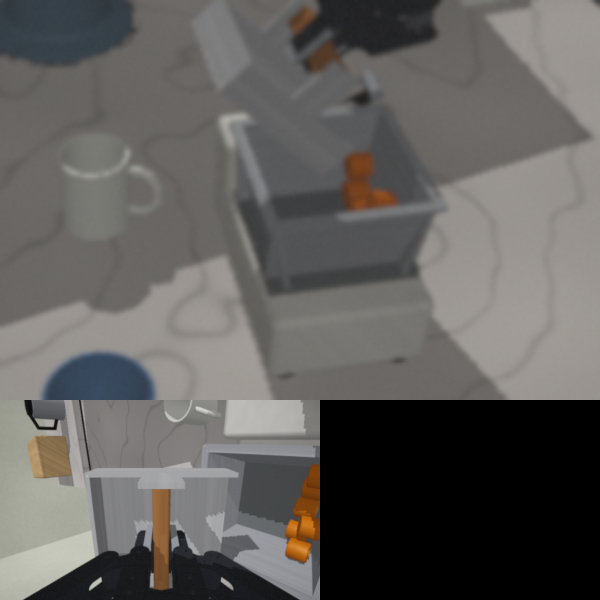

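Tray empty, and the carrots are in the hopper on its left side. I'll untip along the same path and raise it.

play_rows --series "-0.8 0 0 0 -0.13 0.19 -1;-0.8 0 0 0 -0.13 0.19 -1;-0.8 0 0 0 -0.13 0.19 -1;-0.8 0 0 0 -0.13 0.19 -1;-0.8 0 0 0 -0.13 0.19 -1;-0.8 0 0 0 -0.13 0.19 -1;-0.8 0 0 0 -0.13 0.19 -1;-0.8 0 0 0 -0.13 0.19 -1;-0.8 0 0 0 -0.13 0.19 -1;-0.6 0 0 0 -0.1 -0.2 -1;0 0 0 0 -0.5 -0.6 -1;0 0 0 0 -0.5 -0.2 -1"

```text
time_s: 14.25
tool_pos: [0.5888, 0.0084, 0.287]
eef_rot: [0.181, 3.135, -0.002]
ft_force: [1.1, -0.2, -2.2]
width: 0.0109
grip_force: 78.7
```

play_rows --series "0 0 0 0.3 -1 0 -1;0 0 0 0.3 -1 0 -1;0 0 0 0.3 -1 0 -1;0 0 0 0.3 -1 0 -1;0 0 -1 0 0 0 -1;0 0 -1 0 0 0 -1;0 0 -1 0 0 0 -1;0 0 -1 0 0 0 -1;0 0 -1 0 0 0 -1;0 0 -1 0 0 0 -1;0 0 -1 0 0 0 -1;0 0 -1 0 0 0 -1"

```text
time_s: 15.45
tool_pos: [0.539, -0.1056, 0.2851]
eef_rot: [1.117, -2.935, 0.001]
ft_force: [0.3, -0.6, -3.1]
width: 0.0106
grip_force: 78.7
```

play_rows --series "0 0 -1 0 0 0 -1;0 0 -1 0 0 0 -1;0 0 -1 0 0 0 -1;0 0 -1 0 0 0 -1;0 0 -1 0 0 0 -1;0 0 -1 0 0 0 -1;0 0 -1 0 0 0 -1;0 0 -1 0 0 0 -1;0 0 -0.1 0 0 0 -1;0 0 0 0 0 0 -1"

```text
time_s: 16.45
tool_pos: [0.5392, -0.1055, 0.2852]
eef_rot: [2.219, -2.223, -0.0]
ft_force: [0.1, -0.0, -2.0]
width: 0.0106
grip_force: 78.7
```

```bash
python3 st.py; python3 - <<'E'
from h import *
cv2.imwrite("pics/t3.png",arm.snapshot("top")[:,:,::-1]);cv2.imwrite("pics/s3.png",arm.snapshot("scene")[:,:,::-1])
a=cv2.imread("pics/t3.png")[110:260,190:420];b=cv2.imread("pics/s3.png")[120:270,250:480]
cv2.imwrite("pics/c3.png",cv2.resize(np.vstack([a,b]),None,fx=2,fy=2,interpolation=cv2.INTER_CUBIC))
E
```

```text
16.45 q [-0.3084  0.3178  0.1338  1.3872 -0.0004 -1.8778] p [ 0.5392 -0.1055  0.2852] F [ 0.1403 -0.0111 -1.9915] 0.010587484436876236
[[-0.0014 -1.     -0.0005]
 [-1.      0.0014 -0.0003]
 [ 0.0003  0.0005 -1.    ]]
```

View pics/c3.png

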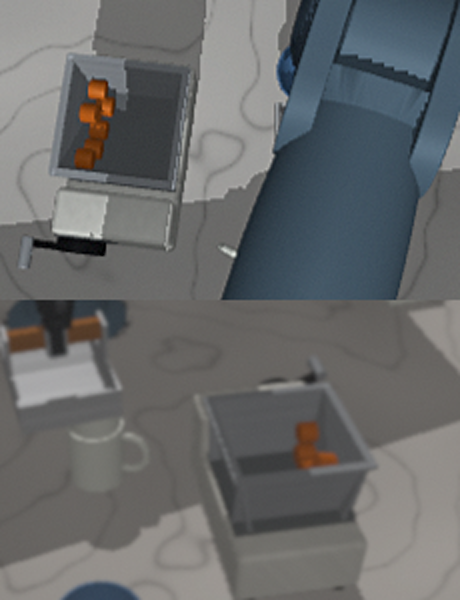

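The top view shows six orange pieces inside the hopper along its left wall, below the rim, and the tray is empty. I'll put the tray back at its old place.

play_rows --series "0 0 0 0.9 0.12 0 -1;0 0 0 1 0.15 0 -1;0 0 0 1 0.1 0 -1;0 0 0 0.08 0 1 -1;0 0 0 0 0 1 -1;0 0 0 0 0 1 -1;0 0 0 0 0 1 -1;0 0 0 0 0 1 -1;0 0 0 0 0 1 -1;0 0 0 0 0 1 -1;0 0 0 0 0 0.5 -1;0 0 0 0 0 0.3 -1"

```text
time_s: 17.75
tool_pos: [0.5271, -0.1942, 0.0495]
eef_rot: [2.22, -2.221, -0.004]
ft_force: [0.2, -0.1, -2.5]
width: 0.0109
grip_force: 78.6
```

play_rows --series "0 0 0 0 0 0.1 -1;0 0 0 0 0 0.05 -1;0 0 0 0 0 0 -1;0 0 0 0 0 0 -1"

```text
time_s: 18.15
tool_pos: [0.5292, -0.1952, 0.0479]
eef_rot: [-2.221, 2.221, -0.003]
ft_force: [-0.4, 0.5, -2.1]
width: 0.0107
grip_force: 78.6
```

play_rows --series "0 0 0 0 0 0.05 -1;0 0 0 0 0 0.04 -1;0 0 0 0 0 0 -1;0 0 0 0 0 0 -1;0 0 0 0 0 0 -1"

```text
time_s: 18.65
tool_pos: [0.5294, -0.1952, 0.0467]
eef_rot: [-2.221, 2.22, -0.005]
ft_force: [-3.4, 2.1, 11.7]
width: 0.0108
grip_force: 80.8
```

Contact, the tray is standing. I'll release and rise.

play_rows --series "0 0 0 0 0 0 0.2;0 0 0 0 0 0 1;0 0 0 0 0 0 1;0 0 0 0 0 0 1;0 0 0 0 0 -0.3 1;0 0 0 0 0 -0.8 1;0 0 0 0 0 -1 1;0 0 0 0 0 -1 1;0 0 0 0 0 -1 1;0 0 0 0 0 -1 1;0 0 0 0 0 -1 1;0 0 0 0 0 0 -1"

```text
time_s: 19.85
tool_pos: [0.5308, -0.196, 0.2325]
eef_rot: [-2.22, 2.219, -0.013]
ft_force: [0.3, 0.6, 0.3]
width: 0.0732
grip_force: 0.0
```

```bash
python3 st.py; python3 - <<'E'
from h import *
np.set_printoptions(precision=4,suppress=True)
W=arm.calibration("wrist");im=arm.snapshot("wrist")[:,:,::-1].copy();cv2.imwrite("pics/w4.png",im)
m=cv2.inRange(cv2.cvtColor(im,cv2.COLOR_BGR2HSV),(5,110,60),(20,255,255))
n,l,s,c=cv2.connectedComponentsWithStats(m)
for i in range(1,n):
    if s[i,4]>80:print(s[i],c[i],plane(W,c[i],.077))
# bar from top view, light blob next to black arm, measured against scene
t=cv2.imread("pics/t3.png");sc=cv2.imread("pics/s3.png")
g=cv2.cvtColor(t,cv2.COLOR_BGR2GRAY);print(g[222:250,194:214])
g=cv2.cvtColor(sc,cv2.COLOR_BGR2GRAY);print(g[144:172,396:420])
E
```

```text
19.85 q [-0.4658  0.3497  0.0439  1.2561  0.0001 -2.037 ] p [ 0.5308 -0.196   0.2325] F [0.2793 0.6336 0.3037] 0.073219757695606
[[ 0.0003 -1.      0.008 ]
 [-1.     -0.0004 -0.0039]
 [ 0.0039 -0.008  -1.    ]]
[ 319  127   14  108 1397] [325.2448 179.534 ] [ 0.5294 -0.1992  0.077 ]
[[119 117 118 122 102  99  99 101  99  98  99 100 100 102  96  91  93 101
  104 104]
 [ 97  98  99  99 100 101 103 100 100 103 103 100 103 104 101  90  91  99
  103 106]
 [ 99 102 104 103 105 104 103 102 103 104 102 104 101 102 103  97  92  98
  102 103]
 [105 104 103 102 105 102 103 105 105 103 102 103 106 104 103 100  92  92
   99 102]
 [101 102 104 103 104 105 103 103 102 105 102 104 105 103 105 103  96  93
   96 102]
 [103 103 102 102 103 103 104  96  90  90 102 104 106 106 104 105 102  95
   95 100]
 [103 101 102 104 103 104  98 101 110 110 102  99  85 107 111 111 107 102
   93  93]
 [103 104 102 104 102 104  95 108 119 123 117 111  67  65  68  78  92  93
  103  99]
 [103 102 102 102 102 103  90 109 123 121 122 115  57  16  17  28  44  49
   57  54]
 [102 103 104 105 104 105  89 111 123 124 119 113  
[... 3693 characters left out ...]
06 103 102 100  99  97  96  94  95  93  90  92  92  90  88  95 109
  115 115 112 104 101 100]
 [ 93  91  92  91  90  89  88  86  88  88  87  87  88  87  85  83  87 100
  111 116 115 110 103 100]
 [ 87  87  88  88  87  87  86  87  88  86  87  87  87  86  81  78  79  91
  104 113 116 113 107 102]
 [ 87  86  86  87  87  86  87  87  87  88  87  88  87  86  81  76  77  85
   95 109 115 114 111 103]
 [ 89  87  88  86  88  88  87  86  87  87  87  88  87  84  79  76  76  80
   90 102 112 116 114 108]
 [ 87  88  87  87  87  87  88  88  86  88  88  86  85  82  78  75  77  79
   85  96 108 116 115 112]
 [ 87  86  87  87  86  87  86  86  87  86  87  86  85  82  77  74  75  78
   83  89 102 111 115 115]]
```

```bash
python3 - <<'E'
from h import *
np.set_printoptions(precision=4,suppress=True)
T=arm.calibration("top");S=arm.calibration("scene")
for a,b in(((201,243),(406.7,148.3)),((202.2,236),(407.7,152))):print(tri(T,a,S,b))
print(plane(T,(202.2,236),.135),plane(T,(202.2,236),.129))
E
```

```text
(array([0.428 , 0.2585, 0.1339]), np.float64(0.0004411291680245303))
(array([0.4449, 0.2549, 0.1339]), np.float64(0.002283091498935682))
[0.4452 0.2557 0.135 ] [0.4456 0.2572 0.129 ]
```

play_rows --series "0 0 0 -1 0.1 0 -1;0 0 0 -1 0.2 0 -1;0 0 0 -1 0.2 0 -1;0 0 0 -1 0.2 0 -1;0 0 0 -1 0.2 0 -1;0 0 0 -1 0.2 0 -1;0 0 0 -1 0.2 0 -1;0 0 0 -1 0.2 0 -1;0 0 0 -1 0.2 0 -1;0 0 0 -1 0.2 0 -1;0 0 0 -1 0.2 0 -1;0 0 0 -1 0.2 0 -1"

```text
time_s: 21.1
tool_pos: [0.458, 0.1662, 0.226]
eef_rot: [2.221, -2.22, -0.002]
ft_force: [1.1, -0.3, 0.8]
width: -0.0003
grip_force: 0.0
```

The bar triangulates to (0.445, 0.256) with its top at about 0.135, as expected. I'll move above it and go down to just over it.

play_rows --series "0 0 0 -1 0.2 0 -1;0 0 0 -1 0.2 0 -1;0 0 0 -1 0.1 0 -1;0 0 0 0 0 0.8 -1;0 0 0 0 0 0.8 -1;0 0 0 0 0 0.8 -1;0 0 0 0 0 0 -1;0 0 0 0 0 0 -1"

```text
time_s: 21.9
tool_pos: [0.4433, 0.2548, 0.1546]
eef_rot: [2.22, -2.22, -0.002]
ft_force: [0.1, 0.6, 1.3]
width: -0.0001
grip_force: 0.0
```

```bash
python3 st.py; python3 - <<'E'
from h import *
a=arm.snapshot("wrist");b=arm.snapshot("scene")[100:260,340:500]
cv2.imwrite("pics/c5.png",np.hstack([a,cv2.resize(b,(160,160)).repeat(1,0) if 0 else np.vstack([cv2.resize(b,(160,160)),np.zeros((240,160,3),np.uint8)])])[:,:,::-1])
E
```

```text
21.9 q [ 0.3975  0.2884 -0.2484  1.0366  0.0001 -1.1735] p [0.4433 0.2548 0.1546] F [0.1336 0.616  1.3216] -0.00011136410755453268
[[ 0.0002 -1.     -0.0024]
 [-1.     -0.0002 -0.0009]
 [ 0.0009  0.0024 -1.    ]]
```

View pics/c5.png

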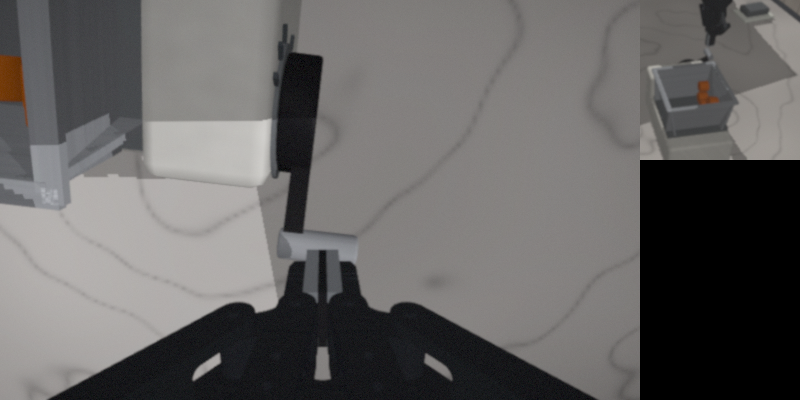

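The fingertips (322,250) are over the middle of the bar (317,245), clear of the pod and disc. I'll press down in steps.

play_rows --series "0 0 0 -0.1 0 0.4 -1;0 0 0 0 0 0.4 -1;0 0 0 0 0 0.4 -1;0 0 0 0 0 0.4 -1;0 0 0 0 0 0.3 -1;0 0 0 0 0 0 -1"

```text
time_s: 22.6
tool_pos: [0.4455, 0.2595, 0.0982]
eef_rot: [-2.22, 2.218, 0.0]
ft_force: [0.9, 3.7, 4.2]
width: 0.0
grip_force: 2.4
```

play_rows --series "0 0 0 0 0 0.3 -1;0 0 0 0 0 0.3 -1;0 0 0 0 0 0.2 -1;0 0 0 0 0 0.1 -1;0 0 0 0 0 0.1 -1;0 0 0 0 0 0 -1;0 0 0 0 0 0 -1"

```text
time_s: 23.3
tool_pos: [0.4452, 0.2551, 0.0693]
eef_rot: [2.218, -2.221, 0.011]
ft_force: [-0.4, -8.6, 12.9]
width: 0.0001
grip_force: 6.4
```

play_rows --series "0 0 0 0 0 0.1 -1;0 0 0 0 0 0.05 -1;0 0 0 0 0 0 -1;0 0 0 0 0 0 -1;0 0 0 0 0 0 -1"

```text
time_s: 23.8
tool_pos: [0.4459, 0.2553, 0.0682]
eef_rot: [2.219, -2.223, 0.013]
ft_force: [-8.0, -12.3, 37.9]
width: -0.0001
grip_force: 19.0
```

```bash
python3 st.py; python3 - <<'E'
from h import *
a=arm.snapshot("wrist")[:, :400];b=arm.snapshot("top")[100:300,190:420]
cv2.imwrite("pics/c6.png",np.hstack([a,cv2.copyMakeBorder(cv2.resize(b,(400,348)),0,52,0,0,cv2.BORDER_CONSTANT)])[:,:,::-1])
E
```

```text
23.8 q [ 0.4013  0.3661 -0.3819  0.8201 -0.008  -1.1681] p [0.4459 0.2553 0.0682] F [ -8.0099 -12.2767  37.9025] -6.614340511470629e-05
[[-0.0014 -1.      0.0056]
 [-1.      0.0014 -0.0063]
 [ 0.0063 -0.0056 -1.    ]]
```

View pics/c6.png

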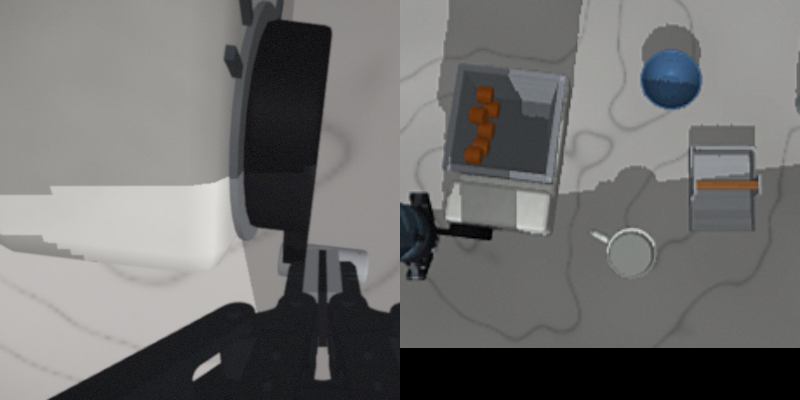

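The force rose from 13 to 38 N over 1 mm, so the dial is on its rigid stop. The tray is upright and empty, with six pieces in the hopper. I'll ease the push slightly.

play_rows --series "0 0 0 0 0 -0.06 -1;0 0 0 0 0 0 -1;0 0 0 0 0 0 -1;0 0 0 0 0 0 -1;0 0 0 0 0 0 -1"

```text
time_s: 24.4
tool_pos: [0.4456, 0.2553, 0.0686]
eef_rot: [2.219, -2.222, 0.012]
ft_force: [-4.1, -11.4, 26.8]
width: -0.0
grip_force: 13.5
```

```bash
python3 -c "
from bench import arm
print(arm.hand_in())"
```

```text
the job is handed in; nothing more can be done
None
```

I handed the job in at 24.4 s (no verdict came back): the last pictures show all six carrots in the hopper and the empty tray upright and let go, and the hand is holding the dial at its end stop with about 27 N.

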